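# Lock the bench blower on to cool a flask

## Task

Set the small flask of amber broth upright inside the round spot in front of the air blower's nozzle, with its whole base on the white, and let go of it. Then lock the blower on: push the orange trigger fully down, keep it down while you push the green lock button beside it fully in, and ease off so that trigger and button both stay in by themselves. Do not disturb the other things on the bench.

Things in the scene. Friction and masses are not known exactly. Their poses are not given: they have to be found in the camera images.
- blower: Grey air blower fixed in a cradle (base plate 200 x 116 mm, 12 high). Origin: on the worktop below its axis. Own axes: x the way it blows, z up, y to the switch housing's side; points below are blower (x, y, z) in mm. Motor 68 wide, top 92 up, x -12 to 78; nozzle to x 118, 58 up. Handle x -141 to -4, y -29 to 29, top 70 up. Switch housing x -115 to -25, y 24 to 52, top 126 up.
- spot (a point): Centre of the round spot on the worktop in front of the nozzle: white disc 94 mm across with a 9 mm blue rim, flat paint, at blower (200, 0, 0).
- trigger_top (a point): Middle of the top of the orange trigger, a flat ribbed paddle 90 mm long (blower x) and 33 wide (blower y) on the handle, at blower (-70, -6.5, 100) when released; moves with it. Clear above; on its -y side and at both ends nothing stands higher than 92 mm.
- trigger (a joint): How far the trigger is pressed straight down, m: 0 released, 0.015 fully down (stop). Spring 5 N at first, 11 N fully down. Short of 0.012 the lock button is blocked. When locked it rests at about 0.009; pressing it 3 mm further down from there frees the button, which springs out.
- button_face (a point): Middle of the face of the green lock button, 46 mm long (blower x), 18 high, at blower (-70, 12, 113) when out; moves with it. It faces blower -y, over the trigger, 12 mm out of the switch housing. Its lower edge is 4 mm above the released trigger: a fingertip holding the trigger down and sliding along blower +y meets it and pushes it in.
- lock_button (a joint): How far the lock button is pushed in along blower +y, m: 0 out, 0.010 fully in (stop, 2 mm still showing). Spring 1.5 N at first, 4 N fully in. It catches only if pushed in more than about 0.0085 while the trigger is more than 0.012 down; it then stays in (0.008 to 0.0095) when the trigger is eased. Pushed in less, it may jam half-way: the trigger then rests at 0.0118, not locked.
- flask: Small open conical glass flask of amber broth, 52 mm across the base, 85 mm high, about 70 g, loose on the worktop. Origin: centre of its underside; z along its axis. It tapers all the way to the neck, about 27 to 38 mm across between 55 and 80 mm up, where it can be gripped from above; or push it low down.
- foil_flask: Bystander: flask wrapped in aluminium foil, 58 x 54 x 108 mm, loose. Origin: centre of its underside.
- bottle: Bystander: clear reagent bottle with blue screw cap, 86 mm across, 181 mm high, loose. Origin: centre of its underside.
- tip_box: Bystander: closed box of yellow pipette tips with clear lid, 92 x 122 x 77 mm, loose. Origin: centre of its underside.
Things that resemble listed ones, but are neither listed nor needed, are in the scene too. Leave any purple or yellow look-alike of the flask alone.

How it is judged:
By the outcome, as a careful person would: the job done as asked, in the order asked, and still so for the second after the job is handed in, with the robot touching nothing.
It also fails if it takes over 61 s, if anything falls off the work surface, if the arm or the gripper's body presses on something with over 40 N, if the wrist force passes 120 N, or if a joint passes its speed limit or range.

## Robot

A 6-joint arm with a two-finger parallel gripper is mounted at the origin on a cart in front of the work surface, level with it; the furniture and walls round the work are solid. World frame = base frame: x ahead of the robot, y to its left, z up, the work surface at z = 0. Lengths are in mm, angles in rad, forces in N, time in s.
With the tool pointing down it reaches from about 300 to 750 mm from the base axis. Payload 8.5 kg.
Tool frame: the origin (TCP) lies between the finger pads; the fingertips stand 8 mm ahead of it and the grasp point (between the pads) lies 11 mm behind it; y points along the fingers, z is the direction in which the jaws open and shut, and the axes are right-handed (so a half turn about y gives the same grasp; the last joint's range is limited). The gripper opens to 85 mm and grips with 20 to 120 N. Pads are 22 mm wide; open, the fingers measure 114 mm over their backs; the gripper's body (76 mm by 85 mm) begins 54 mm behind the grasp point. The pads swing forward as they close: fully open they stand 13 mm farther back than shut.
Start: joints at [0.916, 0.381, 1.297, -0, 1.464, -0.215], TCP at [234.156, 497.646, 239.322] pointing down, gripper open.
Joint ranges: [-3.11, 3.11], [-0.89, 2.33], [0.22, 2.48], [-1.42, 4.56], [0.17, 2.85], [-2.88, 2.88]. Speed limits (rad/s): [2.39, 2.39, 3.14, 3.14, 3.14, 3.14].

## Interface

Orientations are given as a rotation vector (axis times angle).
In Python, from plant import arm gives the robot as it stands. The module is installed in compiled form; this text tells all that it offers.
- The arm moves only by the tool send_rows, never from a script. Its argument "series" is a list of rows, each an object of numbers: "grip": the opening, from -1 (shut) to 1 (fully open); "x", "y", "z": the shift along the world's x, y, z in m; "rx", "ry", "rz": the turn, a rotation vector about the world's x, y, z in degrees. In form: [{"grip": .., "x": .., "y": .., "z": .., "rx": .., "ry": .., "rz": ..}, ...]. A call has 1 to 20 rows; each row shifts and turns the commanded pose from where the row before left it; what a row does not reach is not made up. A row lasts 1/12 s, in which the tool goes at most 41.7 mm and 7.16 degrees, less where a joint would pass 70% of its speed; a pose out of reach is approached as far as the arm can. A call is refused whole if a number of a shift passes 0.0417 or a number of a turn 7.16, either way. A call with a gripper value outside its range is refused whole. The fingers move at their own pace and stop on an object; the grip force is fixed at half the most. Time passes only in rows, so rows that do not move let the fingers close. It gives the time, the measured TCP pose, the force and the opening at its end, in the units of the state.
- arm.get_obs(): the state, without advancing time (a new reading comes with each control period).
- arm.camera(name): name is "scene" or "top" or "wrist"; returns the picture (420x560x3 uint8, red, green, blue); there is no depth.
- arm.camera_model(name): a dict with "vertical_fov" (degrees; the focal length in pixels is half the picture's height over the tangent of half this angle, whatever the lens; pixels are square), "cx", "cy" (the principal point, pixels), "origin" and "rotation" of the camera in the world. Camera axes: x right, y down, z forward; pixel columns grow to the right and rows downward; lengths in mm; the calibration is good to about 2 mm. The wrist camera is an equidistant fisheye: a pixel r from the principal point sees the ray r / f radians off the axis. A picture is of the moment at which its call begins: read the wrist's pose just before it. camera_model takes no time and is no camera call; for the wrist camera it gives the pose at the moment of the call.
- arm.close_job(): hands the job in, once; it reports no verdict.
Trained networks look in the newest picture that a camera, given by its name, has taken for a name from the list of things; names that differ only in an ending like _2 or _b are one class to them, and where a whole thing is asked for, a point or a joint stands for the part that bears it (a point fixed in the world has none). Each returns a list of dicts, best first, with "score" (0 to 1); they miss things now and then, are a little off and sometimes report something else, mostly with a low value. They report only what shows in the picture. A call takes as long as a camera call. They do not tell look-alikes from the thing itself.
- arm.regions_of(name, camera): "mask" (420x560 bool, what is visible of it) and "bbox" ([left, top, right, bottom] in pixels, round what is visible of it).
- arm.place_of(name, camera): "uv" ([column, row] in pixels: a listed point, or the origin of a listed thing).
The state is a dict: "clock": time; "joints": joint angles; "joint_velocities": joint speeds; "tau": joint torques, N m; "position": TCP position; "eef_rot": TCP orientation; "ft_force": force on the tool from outside, world axes, zero at the start; "wrist_torque": the same for the moment, N m; "grip_width": finger opening in mm.
Only numpy, scipy, OpenCV 4.12 (cv2) and the standard library are available. Lean on these libraries where they do the work, as an engineer would, in place of code of your own. Each camera call takes 0.05 s, during which the arm holds its last target. There are 200 camera calls.

## Working session

There is one attempt and no reset: what is moved stays moved. The work goes in short steps, Python scripts to look and compute and a tool call to move; the robot and the scene stay as the last step left them, time stands still between calls to the robot, and variables do not carry over. Pictures are saved under pics/ and viewed, about 8 in all and at most 12, crops included, and the job is handed in when it is done.

Besides the shell and the picture viewer there is one more tool, called as name(argument=value, ...) on one line, values as JSON. send_rows: Moves the arm, as the interface text tells. Its arguments: {"type":"object","properties":{"series":{"type":"array"}},"required":["series"]}

```bash
mkdir -p pics; cat > h.py <<'E'
import numpy as np, cv2
from scipy.spatial.transform import Rotation as R
from plant import arm
def ray(cam,uv,m=None):
    m=m or arm.camera_model(cam); f=210/np.tan(np.radians(m['vertical_fov']/2))
    a=(np.array(uv,float)-[m['cx'],m['cy']])/f
    if cam=='wrist':
        r=np.linalg.norm(a)+1e-12; d=np.array([*(a/r*np.sin(r)),np.cos(r)])
    else: d=np.array([*a,1.])
    return np.array(m['origin'],float),np.array(m['rotation']).reshape(3,3)@d
def at(cam,uv,z=0,m=None):
    o,d=ray(cam,uv,m); return o+d*(z-o[2])/d[2]
def px(cam,P,m=None):
    m=m or arm.camera_model(cam); f=210/np.tan(np.radians(m['vertical_fov']/2))
    p=np.array(m['rotation']).reshape(3,3).T@(np.array(P,float)-np.array(m['origin']))
    if cam=='wrist':
        t=np.arctan2(np.hypot(p[0],p[1]),p[2]); k=t/np.hypot(p[0],p[1]); return np.array([m['cx'],m['cy']])+f*p[:2]*k
    return np.array([m['cx'],m['cy']])+f*p[:2]/p[2]
def shot(cam,name):
    im=arm.camera(cam); cv2.imwrite(f'pics/{name}.png',im[:,:,::-1]); return im
E
python3 - <<'E'
from h import *
np.set_printoptions(precision=1,suppress=True)
H={'blower':0,'spot':0,'trigger_top':100,'button_face':113,'flask':0,'foil_flask':0,'bottle':0,'tip_box':0}
ims=[]
for c in ('top','scene'):
    ims.append(shot(c,c+'0'))
    print(c,arm.camera_model(c)['origin'])
    for n,z in H.items():
        for q in arm.place_of(n,c)[:4]:
            print(n,round(q['score'],2),np.array(q['uv']),at(c,q['uv'],z))
o=arm.get_obs();print(o['eef_rot'],o['clock'],o['grip_width'],o['ft_force'])
print(R.from_rotvec(o['eef_rot']).as_matrix())
E
```

```text
top [ 390.5  -45.7 1389. ]Traceback (most recent call last):
  File "<stdin>", line 10, in <module>
  File "h.py", line 12, in at
    o,d=ray(cam,uv,m); return o+d*(z-o[2])/d[2]
        ~~~^^^^^^^^^^
  File "h.py", line 10, in ray
    return np.array(m['origin'],float),np.array(m['rotation']).reshape(3,3)@d
                                       ~~~~~~~~~~~~~~~~~~~~~~~~~~~~~~~^^^^^
ValueError: cannot reshape array of size 3 into shape (3,3)
```

View pics/top0.png

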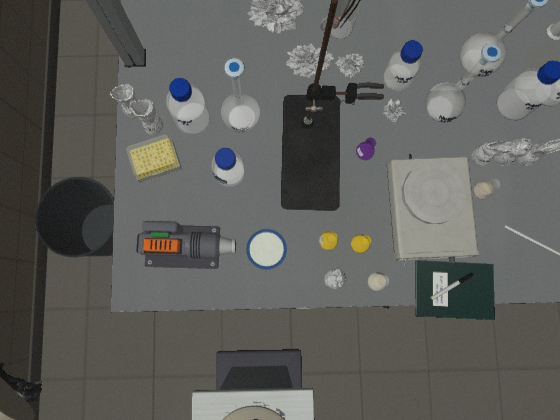

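The top view shows the blower at (180,245), the spot at (266,249), and flask-like things at (329,241), (360,243), (377,282), (484,190) and (365,150, purple). The calibration gives rotation as a vector, so I'll fix that in the helper.

```bash
sed -i "s/np.array(m\['rotation'\]).reshape(3,3)/R.from_rotvec(m['rotation']).as_matrix()/" h.py
python3 - <<'E'
from h import *
np.set_printoptions(precision=1,suppress=True)
H={'blower':0,'spot':0,'trigger_top':100,'button_face':113,'flask':0,'foil_flask':0,'bottle':0,'tip_box':0}
for c in ('top','scene'):
    im=shot(c,c+'1')
    print(c,arm.camera_model(c)['origin'])
    for n,z in H.items():
        for q in arm.place_of(n,c)[:5]:
            print(n,round(q['score'],2),np.array(q['uv']),at(c,q['uv'],z))
    if c=='top':
        a=cv2.resize(im[220:305,300:400],None,fx=6,fy=6,interpolation=cv2.INTER_CUBIC)
        b=cv2.resize(im[135:220,465:500],None,fx=5.5,fy=6,interpolation=cv2.INTER_CUBIC)
        cv2.imwrite('pics/crop1.png',np.hstack([a,b])[:,:,::-1])
o=arm.get_obs();print(o['eef_rot'],o['clock'],o['grip_width'],o['ft_force'])
print(R.from_rotvec(o['eef_rot']).as_matrix())
E
```

```text
top [ 390.5  -45.7 1389. ]
blower 0.92 [192.9 248. ] [527.6 156.6   0. ]
spot 0.8 [265.6 249.2] [520.2 -43.3   0. ]
trigger_top 0.76 [162.8 243.4] [531.1 218.9 100. ]
button_face 0.47 [160.1 238.3] [542.8 223.3 113. ]
flask 0.66 [329.5 238.5] [ 546.2 -220.5    0. ]
flask 0.59 [364.2 148.5] [ 801.9 -329.9    0. ]
flask 0.55 [377.4 281.6] [ 425.5 -346.4    0. ]
flask 0.5 [361.9 242.3] [ 533.8 -309.6    0. ]
foil_flask 0.82 [335.4 279.6] [ 433.2 -232.     0. ]
bottle 0.98 [229.5 172.5] [739.1  54.3   0. ]
bottle 0.37 [159.6 159.8] [779.9 251.9   0. ]
scene [-306.4 -554.   554.5]
blower 0.83 [210.9 240. ] [543.  171.1   0. ]
spot 0.94 [268.7 262.1] [516.4 -40.1   0. ]
button_face 0.5 [193.9 200.3] [543.  222.1 113. ]
flask 0.97 [369.1 313.4] [ 435.8 -338.5    0. ]
flask 0.93 [333.2 275.4] [ 538.7 -211.5    0. ]
flask 0.89 [408.9 244. ] [ 795.9 -328.3    0. ]
flask 0.84 [368.3 288.6] [ 525.4 -305.4    0. ]
foil_flask 0.67 [320.1 297.3] [ 438.2 -223.4    0. ]
bottle 0.6 [282.6 224.7] [735.   43.2   0. ]
tip_box 0.83 [231.9 208.7] [763.1 256.5   0. ]
tip_box 0.71 [211.5 239.5] [546.3 171.6   0. ]
[-1.5  0.3 -0.3] 1.0 85.36374886814747 [0.2 0.6 0.2]
[[ 0.9  0.   0.4]
 [-0.4 -0.   0.9]
 [ 0.  -1.   0. ]]
```

View pics/scene1.png

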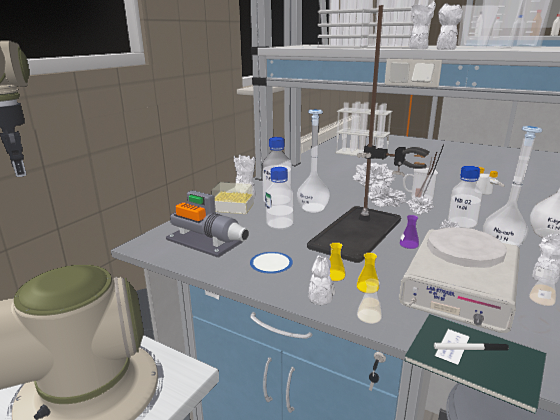

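View pics/crop1.png

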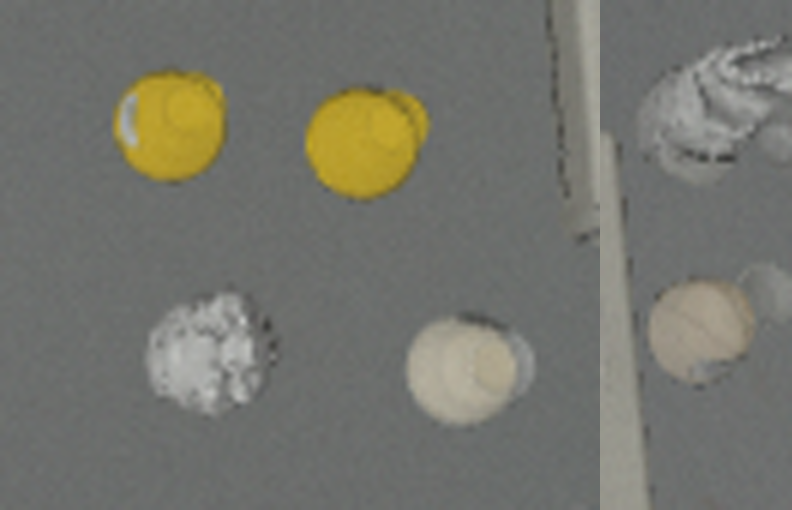

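The candidates are the yellow flasks at top (329,241) and (360,243), the purple one at (365,150), the pale amber open flask at (377,282), and a larger pale foil-topped one at (484,190), which is out of reach. I choose the pale amber one at (377,282), about (430,-342) in the world. The crop confirms an open conical glass with beige-amber liquid. I'll move above it now.

send_rows(series=[{"grip":1,"x":0.009,"y":-0.04,"z":0,"rx":0,"ry":0,"rz":-6.9},{"grip":1,"x":0.009,"y":-0.04,"z":0,"rx":0,"ry":0,"rz":-6.9},{"grip":1,"x":0.009,"y":-0.04,"z":0,"rx":0,"ry":0,"rz":-6.9},{"grip":1,"x":0.009,"y":-0.04,"z":0,"rx":0,"ry":0,"rz":-6.9},{"grip":1,"x":0.009,"y":-0.04,"z":0,"rx":0,"ry":0,"rz":-6.9},{"grip":1,"x":0.009,"y":-0.04,"z":0,"rx":0,"ry":0,"rz":-6.9},{"grip":1,"x":0.009,"y":-0.04,"z":0,"rx":0,"ry":0,"rz":-6.9},{"grip":1,"x":0.009,"y":-0.04,"z":0,"rx":0,"ry":0,"rz":-6.9},{"grip":1,"x":0.009,"y":-0.04,"z":0,"rx":0,"ry":0,"rz":-6.9},{"grip":1,"x":0.009,"y":-0.04,"z":0,"rx":0,"ry":0,"rz":-6.9},{"grip":1,"x":0.009,"y":-0.04,"z":0,"rx":0,"ry":0,"rz":-6.9},{"grip":1,"x":0.009,"y":-0.04,"z":0,"rx":0,"ry":0,"rz":-6.9},{"grip":1,"x":0.009,"y":-0.04,"z":0,"rx":0,"ry":0,"rz":-6.9},{"grip":1,"x":0.009,"y":-0.04,"z":0,"rx":0,"ry":0,"rz":0},{"grip":1,"x":0.009,"y":-0.04,"z":0,"rx":0,"ry":0,"rz":0},{"grip":1,"x":0.009,"y":-0.04,"z":0,"rx":0,"ry":0,"rz":0},{"grip":1,"x":0.009,"y":-0.04,"z":0,"rx":0,"ry":0,"rz":0},{"grip":1,"x":0.009,"y":-0.04,"z":0,"rx":0,"ry":0,"rz":0},{"grip":1,"x":0.009,"y":-0.04,"z":0,"rx":0,"ry":0,"rz":0},{"grip":1,"x":0,"y":0,"z":0,"rx":0,"ry":0,"rz":0}])

```text
clock: 2.67
position: [406.0, -268.4, 238.6]
eef_rot: [-0.969, 1.523, -1.526]
ft_force: [-1.1, -0.5, -1.1]
grip_width: 85.5
```

```bash
python3 - <<'E'
from h import *
np.set_printoptions(precision=2,suppress=True)
o=arm.get_obs();print(o['clock'],o['position'],o['joints'],o['grip_width'])
print(R.from_rotvec(o['eef_rot']).as_matrix())
m=arm.camera_model('wrist'); im=shot('wrist','w1'); print(m)
for q in arm.place_of('flask','wrist'): print(q['score'],q['uv'],at('wrist',q['uv'],0,m))
for q in arm.regions_of('flask','wrist'): print(q['score'],q['bbox'])
E
```

```text
2.6667 [ 405.99 -268.44  238.63] [-0.83  0.27  1.47 -0.    1.4  -0.39] 85.48623226691771
[[-0.42  0.    0.91]
 [-0.91 -0.   -0.42]
 [ 0.   -1.    0.  ]]
{'vertical_fov': 65.70646984690485, 'cx': 277.81975015042946, 'cy': 210.8747602904736, 'origin': array([ 438.28, -199.74,  373.22]), 'rotation': array([ 2.78, -0.62, -0.09])}
0.96 [540.3, 114.1] [ 796.24 -333.46   -0.  ]
0.82 [318.8, 223.4] [ 428.74 -340.55    0.  ]
0.59 [362.6, 88.5] [ 540.9  -212.79    0.  ]
0.95 [531.4, 94.5, 560.0, 130.4]
0.82 [341.3, 65.2, 402.0, 111.9]
0.62 [366.4, 139.6, 423.7, 189.5]
0.57 [296.0, 205.2, 343.2, 264.4]
```

View pics/w1.png

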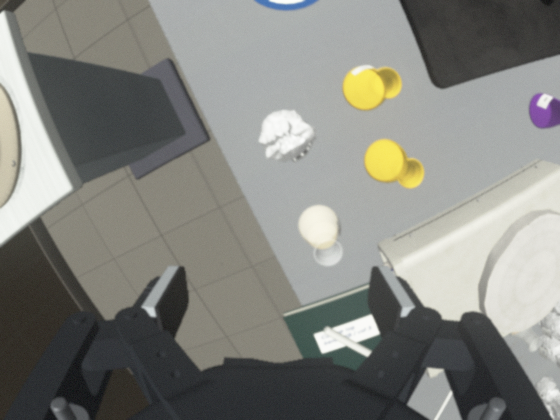

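The wrist view gives the flask base at (319,222), world (429,-341), which agrees with the earlier fixes. The balance corner near world (485,-380) would be close to a finger, so I turn the jaws about 34° and use a smaller opening.

send_rows(series=[{"grip":0.45,"x":0.005,"y":-0.015,"z":-0.02,"rx":0,"ry":0,"rz":6.9},{"grip":0.45,"x":0.005,"y":-0.015,"z":-0.02,"rx":0,"ry":0,"rz":6.9},{"grip":0.45,"x":0.005,"y":-0.015,"z":-0.02,"rx":0,"ry":0,"rz":6.9},{"grip":0.45,"x":0.005,"y":-0.015,"z":-0.02,"rx":0,"ry":0,"rz":6.9},{"grip":0.45,"x":0.004,"y":-0.015,"z":-0.02,"rx":0,"ry":0,"rz":6.9},{"grip":0.45},{"grip":0.45},{"grip":0.45}])

```text
validation failed for argument at $.se...
```

```bash
python3 - <<'E'
from h import *
np.set_printoptions(precision=2,suppress=True)
o=arm.get_obs();print(o['clock'],o['position'],o['joints'],o['grip_width'])
M=R.from_rotvec(o['eef_rot']).as_matrix();print(M)
m=arm.camera_model('wrist'); im=shot('wrist','w2')
for q in arm.place_of('flask','wrist'): print(q['score'],q['uv'],at('wrist',q['uv'],0,m))
for h in (0,85): print(px('wrist',[429.5,-341.5,h],m))
E
```

```text
2.8167 [ 404.94 -262.24  239.04] [-0.82  0.26  1.48  0.    1.4  -0.39] 85.70503205120501
[[-0.42 -0.    0.91]
 [-0.91  0.   -0.42]
 [-0.   -1.   -0.  ]]
0.95 [321.8, 232.0] [ 426.81 -345.7     0.  ]
0.89 [365.8, 92.4] [ 541.26 -211.05    0.  ]
0.59 [384.9, 168.1] [ 528.71 -303.44    0.  ]
0.59 [540.2, 116.0] [ 793.91 -327.66    0.  ]
0.41 [288.0, 136.5] [ 436.96 -222.27    0.  ]
[322.52 228.25]
[333.52 257.73]
```

View pics/w2.png

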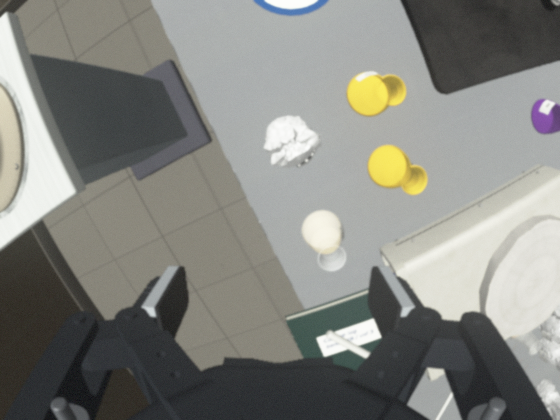

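The move was refused because empty rows aren't allowed, so the arm stayed put. The view shows the rim at (332,258) against a predicted (333.5,257.7), so the flask position is confirmed.

send_rows(series=[{"grip":0.45,"x":0.005,"y":-0.016,"z":-0.02,"rx":0,"ry":0,"rz":6.9},{"grip":0.45,"x":0.005,"y":-0.016,"z":-0.02,"rx":0,"ry":0,"rz":6.9},{"grip":0.45,"x":0.005,"y":-0.016,"z":-0.02,"rx":0,"ry":0,"rz":6.9},{"grip":0.45,"x":0.005,"y":-0.016,"z":-0.02,"rx":0,"ry":0,"rz":6.9},{"grip":0.45,"x":0.0045,"y":-0.016,"z":-0.02,"rx":0,"ry":0,"rz":6.9},{"grip":0.45,"x":0,"y":0,"z":0,"rx":0,"ry":0,"rz":0},{"grip":0.45,"x":0,"y":0,"z":0,"rx":0,"ry":0,"rz":0},{"grip":0.45,"x":0,"y":0,"z":0,"rx":0,"ry":0,"rz":0}])

```text
clock: 3.58
position: [429.9, -341.4, 140.5]
eef_rot: [-1.283, 1.085, -1.087]
ft_force: [-0.2, 0.6, -0.1]
grip_width: 62.0
```

```bash
python3 - <<'E'
from h import *
np.set_printoptions(precision=2,suppress=True)
o=arm.get_obs();print(o['clock'],o['position'],o['joints'],o['grip_width'])
M=R.from_rotvec(o['eef_rot']).as_matrix();print(M)
m=arm.camera_model('wrist'); im=shot('wrist','w3')
print(px('wrist',[429.5,-342,0],m),px('wrist',[429.5,-342,85],m),px('wrist',o['position'],m))
E
```

```text
3.5833 [ 429.88 -341.38  140.52] [-0.89  0.47  1.46  0.    1.21 -1.05] 62.04781852143639
[[ 0.16  0.    0.99]
 [-0.99 -0.    0.16]
 [ 0.   -1.    0.  ]]
[276.11 201.07] [275.77 237.17] [276.4  279.72]
```

View pics/w3.png

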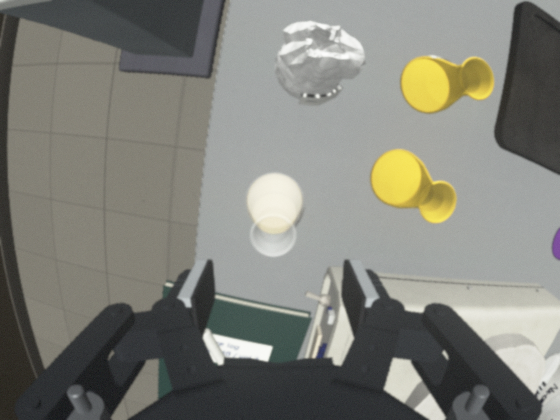

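The rim is at (273,236) as predicted and sits between the fingers, with both side clearances fine. I'll descend and grip.

send_rows(series=[{"grip":0.45,"x":0,"y":0,"z":-0.025,"rx":0,"ry":0,"rz":0},{"grip":0.45,"x":0,"y":0,"z":-0.025,"rx":0,"ry":0,"rz":0},{"grip":0.45,"x":0,"y":0,"z":-0.02,"rx":0,"ry":0,"rz":0},{"grip":0.45,"x":0,"y":0,"z":-0.015,"rx":0,"ry":0,"rz":0},{"grip":0.45,"x":0,"y":0,"z":0,"rx":0,"ry":0,"rz":0},{"grip":0.45,"x":0,"y":0,"z":0,"rx":0,"ry":0,"rz":0},{"grip":-0.2,"x":0,"y":0,"z":0,"rx":0,"ry":0,"rz":0},{"grip":-1,"x":0,"y":0,"z":0,"rx":0,"ry":0,"rz":0},{"grip":-1,"x":0,"y":0,"z":0,"rx":0,"ry":0,"rz":0},{"grip":-1,"x":0,"y":0,"z":0,"rx":0,"ry":0,"rz":0},{"grip":-1,"x":0,"y":0,"z":0,"rx":0,"ry":0,"rz":0},{"grip":-1,"x":0,"y":0,"z":0,"rx":0,"ry":0,"rz":0},{"grip":-1,"x":0,"y":0,"z":0,"rx":0,"ry":0,"rz":0}])

```text
clock: 4.72
position: [430.2, -343.0, 56.4]
eef_rot: [-1.284, 1.082, -1.088]
ft_force: [-1.4, 0.5, 8.4]
grip_width: 35.5
```

send_rows(series=[{"grip":-1,"x":0,"y":0,"z":0.01,"rx":0,"ry":0,"rz":0},{"grip":-1,"x":0,"y":0,"z":0.02,"rx":0,"ry":0,"rz":0},{"grip":-1,"x":0,"y":0,"z":0.03,"rx":0,"ry":0,"rz":0},{"grip":-1,"x":0,"y":0,"z":0.03,"rx":0,"ry":0,"rz":0},{"grip":-1,"x":0,"y":0,"z":0.03,"rx":0,"ry":0,"rz":0},{"grip":-1,"x":0,"y":0.01,"z":0.02,"rx":0,"ry":0,"rz":0},{"grip":-1,"x":0.009,"y":0.03,"z":0,"rx":0,"ry":0,"rz":0},{"grip":-1,"x":0.01,"y":0.035,"z":0,"rx":0,"ry":0,"rz":0},{"grip":-1,"x":0.01,"y":0.035,"z":0,"rx":0,"ry":0,"rz":0},{"grip":-1,"x":0.01,"y":0.035,"z":0,"rx":0,"ry":0,"rz":0},{"grip":-1,"x":0.01,"y":0.035,"z":0,"rx":0,"ry":0,"rz":0},{"grip":-1,"x":0.01,"y":0.03,"z":0,"rx":0,"ry":0,"rz":0},{"grip":-1,"x":0.01,"y":0.03,"z":0,"rx":0,"ry":0,"rz":0},{"grip":-1,"x":0.01,"y":0.03,"z":0,"rx":0,"ry":0,"rz":0},{"grip":-1,"x":0.007,"y":0.02,"z":0,"rx":0,"ry":0,"rz":0},{"grip":-1,"x":0.003,"y":0.01,"z":0,"rx":0,"ry":0,"rz":0},{"grip":-1,"x":0,"y":0,"z":0,"rx":0,"ry":0,"rz":0},{"grip":-1,"x":0,"y":0,"z":0,"rx":0,"ry":0,"rz":0},{"grip":-1,"x":0,"y":0,"z":0,"rx":0,"ry":0,"rz":0}])

```text
clock: 6.3
position: [518.4, -43.5, 194.6]
eef_rot: [-1.284, 1.085, -1.086]
ft_force: [0.4, -0.8, -0.9]
grip_width: 34.9
```

```bash
python3 - <<'E'
from h import *
np.set_printoptions(precision=2,suppress=True)
o=arm.get_obs();print(o['clock'],o['position'],o['joints'],o['grip_width'],o['ft_force'])
M=R.from_rotvec(o['eef_rot']).as_matrix();print(M)
m=arm.camera_model('wrist'); im=shot('wrist','w4')
for n,z in (('spot',0),('trigger_top',100),('button_face',113),('blower',0)):
    for q in arm.place_of(n,'wrist'): print(n,q['score'],q['uv'],at('wrist',q['uv'],z,m))
print(px('wrist',[518.5,-42,0],m))
# rim of the spot from saved top picture: blue pixels
t=cv2.imread('pics/top1.png')[225:275,240:292].astype(int)
b=((t[...,0]-t[...,2])>40).astype(np.uint8)
c=max(cv2.findContours(b,cv2.RETR_EXTERNAL,cv2.CHAIN_APPROX_NONE)[0],key=len)
e=cv2.fitEllipse(c);print(e,at('top',np.array(e[0])+[240,225]))
# trigger: orange blob
t=cv2.imread('pics/top1.png').astype(int)
k=((t[...,2]-t[...,0])>120)&(t[...,1]<150); k[:, 220:]=0
r=cv2.minAreaRect(np.argwhere(k)[:,::-1].astype(np.float32));print(r)
for p in cv2.boxPoints(r): print(at('top',p,100))
E
```

```text
6.3 [518.41 -43.46 194.59] [-0.31  0.37  1.46 -0.    1.32 -0.48] 34.91469622456976 [ 0.44 -0.8  -0.86]
[[ 0.17  0.    0.99]
 [-0.99 -0.    0.17]
 [ 0.   -1.    0.  ]]
spot 0.66 [281.3, 187.2] [523.09 -43.22   0.  ]
blower 0.7 [324.0, 1.3] [532.95 156.98   0.  ]
[277.14 185.35]
((26.132476806640625, 23.78090476989746), (39.491119384765625, 39.54188919067383), 147.64598083496094) [521.3 -44.8   0. ]
((160.3246612548828, 244.7342529296875), (33.051414489746094, 11.658673286437988), 2.12109637260437)
[515.32 267.59 100.  ]
[545.18 267.11 100.  ]
[540.31 182.64 100.  ]
[510.47 183.45 100.  ]
```

View pics/w4.png

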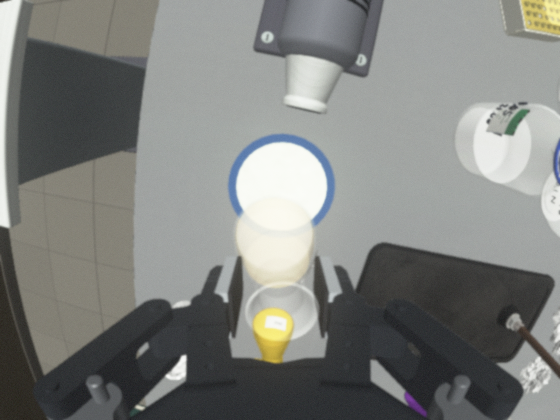

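The flask is held upright, with its base at (275,238) in view and the spot at (281,187). The spot fits at (521.5,-44), and the blower axis is about (-0.057,-0.998). I'll shift +3 mm in x and lower.

send_rows(series=[{"grip":-1,"x":0.003,"y":-0.001,"z":-0.02,"rx":0,"ry":0,"rz":0},{"grip":-1,"x":0,"y":0,"z":-0.03,"rx":0,"ry":0,"rz":0},{"grip":-1,"x":0,"y":0,"z":-0.03,"rx":0,"ry":0,"rz":0},{"grip":-1,"x":0,"y":0,"z":-0.025,"rx":0,"ry":0,"rz":0},{"grip":-1,"x":0,"y":0,"z":-0.02,"rx":0,"ry":0,"rz":0},{"grip":-1,"x":0,"y":0,"z":-0.008,"rx":0,"ry":0,"rz":0},{"grip":-1,"x":0,"y":0,"z":0,"rx":0,"ry":0,"rz":0},{"grip":-1,"x":0,"y":0,"z":0,"rx":0,"ry":0,"rz":0},{"grip":-1,"x":0,"y":0,"z":-0.002,"rx":0,"ry":0,"rz":0},{"grip":-1,"x":0,"y":0,"z":0,"rx":0,"ry":0,"rz":0}])

```text
clock: 7.38
position: [522.2, -43.6, 60.3]
eef_rot: [-1.283, 1.083, -1.086]
ft_force: [-1.0, 0.9, -0.6]
grip_width: 35.1
```

send_rows(series=[{"grip":-1,"x":0,"y":0,"z":-0.002,"rx":0,"ry":0,"rz":0},{"grip":-1,"x":0,"y":0,"z":-0.001,"rx":0,"ry":0,"rz":0},{"grip":-1,"x":0,"y":0,"z":0,"rx":0,"ry":0,"rz":0},{"grip":-1,"x":0,"y":0,"z":0,"rx":0,"ry":0,"rz":0},{"grip":-1,"x":0,"y":0,"z":0,"rx":0,"ry":0,"rz":0}])

```text
clock: 7.8
position: [521.8, -43.4, 56.5]
eef_rot: [-1.284, 1.085, -1.085]
ft_force: [-0.4, 0.3, 1.4]
grip_width: 34.9
```

send_rows(series=[{"grip":-1,"x":0,"y":0,"z":-0.001,"rx":0,"ry":0,"rz":0},{"grip":-1,"x":0,"y":0,"z":0,"rx":0,"ry":0,"rz":0},{"grip":-1,"x":0,"y":0,"z":0,"rx":0,"ry":0,"rz":0},{"grip":-0.1,"x":0,"y":0,"z":0,"rx":0,"ry":0,"rz":0},{"grip":0.1,"x":0,"y":0,"z":0,"rx":0,"ry":0,"rz":0},{"grip":0.3,"x":0,"y":0,"z":0,"rx":0,"ry":0,"rz":0},{"grip":0.5,"x":0,"y":0,"z":0,"rx":0,"ry":0,"rz":0},{"grip":0.5,"x":0,"y":0,"z":0,"rx":0,"ry":0,"rz":0},{"grip":0.5,"x":0,"y":0,"z":0,"rx":0,"ry":0,"rz":0},{"grip":0.5,"x":0,"y":0,"z":0.01,"rx":0,"ry":0,"rz":0},{"grip":0.5,"x":0,"y":0,"z":0.02,"rx":0,"ry":0,"rz":0},{"grip":0.5,"x":0,"y":0,"z":0.03,"rx":0,"ry":0,"rz":0},{"grip":0.5,"x":0,"y":0,"z":0.03,"rx":0,"ry":0,"rz":0},{"grip":0.5,"x":0,"y":0,"z":0.03,"rx":0,"ry":0,"rz":0},{"grip":0.5,"x":0,"y":0,"z":0.025,"rx":0,"ry":0,"rz":0},{"grip":0.5,"x":0,"y":0,"z":0,"rx":0,"ry":0,"rz":0},{"grip":0.5,"x":0,"y":0,"z":0,"rx":0,"ry":0,"rz":0}])

```text
clock: 9.22
position: [521.9, -43.4, 201.9]
eef_rot: [-1.283, 1.082, -1.087]
ft_force: [-0.3, -0.4, -0.8]
grip_width: 64.2
```

```bash
python3 - <<'E'
from h import *
np.set_printoptions(precision=2,suppress=True)
o=arm.get_obs();print(o['clock'],o['position'],o['grip_width'],o['ft_force'])
m=arm.camera_model('wrist'); a=shot('wrist','w5'); b=shot('scene','s5')
cv2.imwrite('pics/c5.png',np.hstack([cv2.resize(a[60:340,160:400],(400,466)),cv2.resize(b[230:300,230:290],(400,466),interpolation=cv2.INTER_CUBIC)])[:,:,::-1])
for q in arm.place_of('flask','wrist'): print(q['score'],q['uv'],at('wrist',q['uv'],0,m))
E
```

```text
9.2167 [521.91 -43.4  201.94] 64.21797116673568 [-0.33 -0.44 -0.83]
0.95 [276.1, 183.1] [521.38 -41.43   0.  ]
0.85 [412.8, 387.0] [ 793.77 -329.47    0.  ]
0.7 [267.8, 315.8] [ 539.01 -209.29    0.  ]
0.52 [251.9, 365.8] [ 530.59 -301.57    0.  ]
```

View pics/c5.png

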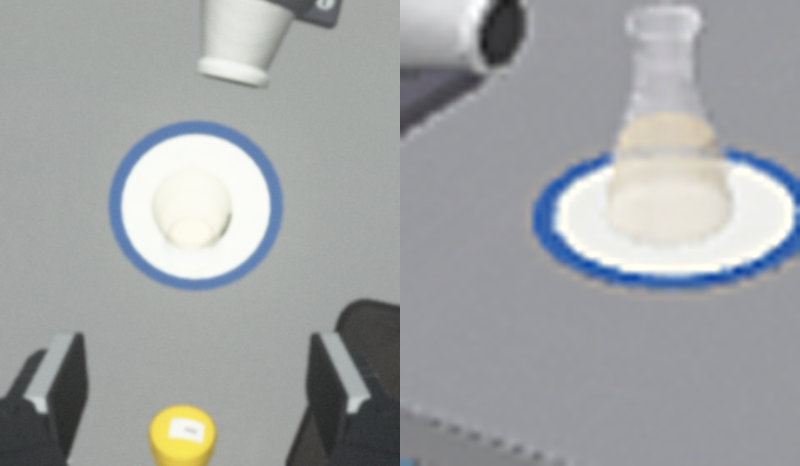

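The flask stands upright in the middle of the white (base at (521,-42)). Now I go over the trigger, turning the jaws to line up with the blower axis, and close the gripper.

send_rows(series=[{"grip":0.5,"x":0,"y":0.01,"z":0.0,"rx":0,"ry":0,"rz":6.95},{"grip":0,"x":0.001,"y":0.025,"z":0,"rx":0,"ry":0,"rz":6.95},{"grip":-1,"x":0.001,"y":0.03,"z":0,"rx":0,"ry":0,"rz":6.95},{"grip":-1,"x":0.001,"y":0.03,"z":0,"rx":0,"ry":0,"rz":6.95},{"grip":-1,"x":0.001,"y":0.03,"z":0,"rx":0,"ry":0,"rz":6.95},{"grip":-1,"x":0.001,"y":0.03,"z":0,"rx":0,"ry":0,"rz":6.95},{"grip":-1,"x":0.001,"y":0.03,"z":0,"rx":0,"ry":0,"rz":6.95},{"grip":-1,"x":0.001,"y":0.03,"z":0,"rx":0,"ry":0,"rz":6.95},{"grip":-1,"x":0.001,"y":0.025,"z":0,"rx":0,"ry":0,"rz":6.95},{"grip":-1,"x":0,"y":0.015,"z":0,"rx":0,"ry":0,"rz":6.95},{"grip":-1,"x":0,"y":0.01,"z":0,"rx":0,"ry":0,"rz":6.95},{"grip":-1,"x":0,"y":0.005,"z":0,"rx":0,"ry":0,"rz":6.95},{"grip":-1,"x":0,"y":0,"z":0,"rx":0,"ry":0,"rz":0},{"grip":-1,"x":0,"y":0,"z":0,"rx":0,"ry":0,"rz":0},{"grip":-1,"x":0,"y":0,"z":0,"rx":0,"ry":0,"rz":0}])

```text
clock: 10.62
position: [529.5, 226.2, 199.7]
eef_rot: [-1.571, -0.037, 0.039]
ft_force: [-0.6, -0.0, 0.5]
grip_width: -0.4
```

```bash
python3 - <<'E'
from h import *
np.set_printoptions(precision=2,suppress=True)
o=arm.get_obs();print(o['clock'],o['position'],o['joints'],o['grip_width'],o['ft_force'])
M=R.from_rotvec(o['eef_rot']).as_matrix();print(M)
m=arm.camera_model('wrist'); im=shot('wrist','w6')
for n,z in (('trigger_top',100),('button_face',113),('blower',0)):
    for q in arm.place_of(n,'wrist')[:2]: print(n,q['score'],q['uv'],at('wrist',q['uv'],z,m))
t=im.astype(int); k=((t[...,0]-t[...,2])>110)&(t[...,1]<150)
r=cv2.minAreaRect(np.argwhere(k)[:,::-1].astype(np.float32));P=np.array([at('wrist',p,100,m) for p in cv2.boxPoints(r)]);print(r,P,P.mean(0))
E
```

```text
10.6167 [529.53 226.2  199.72] [ 0.2   0.46  1.29 -0.    1.4  -1.42] -0.43709644891373994 [-0.62 -0.01  0.53]
[[ 1.   -0.   -0.05]
 [ 0.05 -0.    1.  ]
 [-0.   -1.   -0.  ]]
trigger_top 0.61 [277.2, 212.8] [528.83 226.01 100.  ]
button_face 0.8 [274.5, 243.5] [548.58 225.   113.  ]
blower 0.88 [213.6, 184.5] [532.16 158.07   0.  ]
((277.7520751953125, 208.3953399658203), (114.14417266845703, 46.877769470214844), 5.52754020690918) [[541.98 181.22 100.  ]
 [504.98 184.72 100.  ]
 [509.19 269.79 100.  ]
 [546.77 270.11 100.  ]] [525.73 226.46 100.  ]
```

View pics/w6.png

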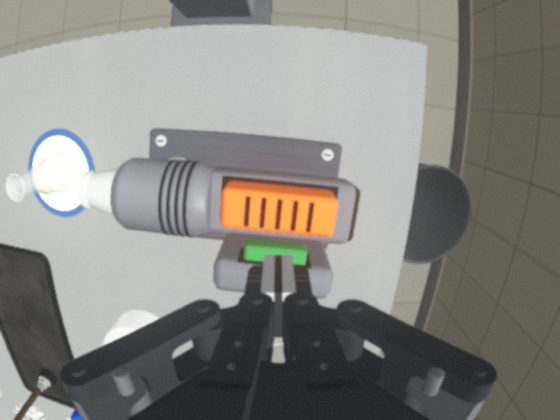

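The trigger shows at (277,210) and the button at (276,254), world (529,226) and (548.6,225), consistent with the model. I'll descend onto the trigger.

send_rows(series=[{"grip":-1,"x":-0.002,"y":0,"z":-0.03,"rx":0,"ry":0,"rz":0},{"grip":-1,"x":0,"y":0,"z":-0.03,"rx":0,"ry":0,"rz":0},{"grip":-1,"x":0,"y":0,"z":-0.02,"rx":0,"ry":0,"rz":0},{"grip":-1,"x":0,"y":0,"z":-0.008,"rx":0,"ry":0,"rz":0},{"grip":-1,"x":0,"y":0,"z":-0.004,"rx":0,"ry":0,"rz":0},{"grip":-1,"x":0,"y":0,"z":-0.004,"rx":0,"ry":0,"rz":0},{"grip":-1,"x":0,"y":0,"z":-0.004,"rx":0,"ry":0,"rz":0},{"grip":-1,"x":0,"y":0,"z":0,"rx":0,"ry":0,"rz":0},{"grip":-1,"x":0,"y":0,"z":0,"rx":0,"ry":0,"rz":0},{"grip":-1,"x":0,"y":0,"z":0,"rx":0,"ry":0,"rz":0}])

```text
clock: 11.65
position: [527.9, 226.5, 102.2]
eef_rot: [-1.57, -0.042, 0.04]
ft_force: [-4.0, -2.0, 6.7]
grip_width: -0.2
```

send_rows(series=[{"grip":-1,"x":0,"y":0,"z":-0.004,"rx":0,"ry":0,"rz":0},{"grip":-1,"x":0,"y":0,"z":-0.004,"rx":0,"ry":0,"rz":0},{"grip":-1,"x":0,"y":0,"z":-0.004,"rx":0,"ry":0,"rz":0},{"grip":-1,"x":0,"y":0,"z":0,"rx":0,"ry":0,"rz":0},{"grip":-1,"x":0,"y":0,"z":0,"rx":0,"ry":0,"rz":0},{"grip":-1,"x":0,"y":0,"z":0,"rx":0,"ry":0,"rz":0}])

```text
clock: 12.15
position: [528.2, 226.7, 92.9]
eef_rot: [-1.57, -0.045, 0.038]
ft_force: [-11.0, -4.4, 27.2]
grip_width: -0.2
```

send_rows(series=[{"grip":-1,"x":0.003,"y":0,"z":0.003,"rx":0,"ry":0,"rz":0},{"grip":-1,"x":0.003,"y":0,"z":0,"rx":0,"ry":0,"rz":0},{"grip":-1,"x":0.003,"y":-0.001,"z":0,"rx":0,"ry":0,"rz":0},{"grip":-1,"x":0.003,"y":0,"z":0,"rx":0,"ry":0,"rz":0},{"grip":-1,"x":0,"y":0,"z":0,"rx":0,"ry":0,"rz":0},{"grip":-1,"x":0,"y":0,"z":0,"rx":0,"ry":0,"rz":0}])

```text
clock: 12.65
position: [539.6, 226.2, 93.8]
eef_rot: [-1.569, -0.042, 0.04]
ft_force: [-8.1, 0.1, 9.8]
grip_width: -0.1
```

send_rows(series=[{"grip":-1,"x":0.002,"y":0,"z":-0.002,"rx":0,"ry":0,"rz":0},{"grip":-1,"x":0.002,"y":0,"z":0,"rx":0,"ry":0,"rz":0},{"grip":-1,"x":0.002,"y":0,"z":0,"rx":0,"ry":0,"rz":0},{"grip":-1,"x":0.002,"y":0,"z":0,"rx":0,"ry":0,"rz":0},{"grip":-1,"x":0.002,"y":0,"z":0,"rx":0,"ry":0,"rz":0},{"grip":-1,"x":0,"y":0,"z":0,"rx":0,"ry":0,"rz":0},{"grip":-1,"x":0,"y":0,"z":0,"rx":0,"ry":0,"rz":0}])

```text
clock: 13.23
position: [546.3, 226.0, 92.7]
eef_rot: [-1.57, -0.037, 0.046]
ft_force: [-25.5, -3.7, 27.7]
grip_width: 0.2
```

send_rows(series=[{"grip":-1,"x":0.002,"y":0,"z":0.001,"rx":0,"ry":0,"rz":0},{"grip":-1,"x":0,"y":0,"z":0,"rx":0,"ry":0,"rz":0},{"grip":-1,"x":0,"y":0,"z":0,"rx":0,"ry":0,"rz":0}])

```text
clock: 13.48
position: [546.3, 226.0, 92.7]
eef_rot: [-1.571, -0.033, 0.05]
ft_force: [-32.0, -2.7, 25.8]
grip_width: -0.4
```

The button is at its stop: force rises without motion. I'll ease the side force, then raise, then back off.

send_rows(series=[{"grip":-1,"x":-0.003,"y":0,"z":0.002,"rx":0,"ry":0,"rz":0},{"grip":-1,"x":0,"y":0,"z":0.002,"rx":0,"ry":0,"rz":0},{"grip":-1,"x":0,"y":0,"z":0.002,"rx":0,"ry":0,"rz":0},{"grip":-1,"x":0,"y":0,"z":0.002,"rx":0,"ry":0,"rz":0},{"grip":-1,"x":0,"y":0,"z":0.002,"rx":0,"ry":0,"rz":0},{"grip":-1,"x":0,"y":0,"z":0.002,"rx":0,"ry":0,"rz":0},{"grip":-1,"x":0,"y":0,"z":0,"rx":0,"ry":0,"rz":0},{"grip":-1,"x":0,"y":0,"z":0,"rx":0,"ry":0,"rz":0}])

```text
clock: 14.15
position: [546.2, 226.0, 102.2]
eef_rot: [-1.57, -0.037, 0.046]
ft_force: [-10.1, 0.4, -3.3]
grip_width: 0.2
```

send_rows(series=[{"grip":-1,"x":-0.005,"y":0,"z":0.001,"rx":0,"ry":0,"rz":0},{"grip":-1,"x":-0.01,"y":0,"z":0.003,"rx":0,"ry":0,"rz":0},{"grip":-1,"x":-0.01,"y":0,"z":0.02,"rx":0,"ry":0,"rz":0},{"grip":-1,"x":-0.01,"y":0,"z":0.035,"rx":0,"ry":0,"rz":0},{"grip":-1,"x":0,"y":0,"z":0.035,"rx":0,"ry":0,"rz":0},{"grip":-1,"x":0,"y":0,"z":0.02,"rx":0,"ry":0,"rz":0},{"grip":-1,"x":0,"y":0,"z":0,"rx":0,"ry":0,"rz":0},{"grip":-1,"x":0,"y":0,"z":0,"rx":0,"ry":0,"rz":0}])

```text
clock: 14.82
position: [513.8, 225.7, 218.2]
eef_rot: [-1.57, -0.045, 0.038]
ft_force: [-1.3, -0.7, -0.3]
grip_width: -0.2
```

```bash
python3 - <<'E'
from h import *
np.set_printoptions(precision=2,suppress=True)
o=arm.get_obs();print(o['clock'],o['position'],o['ft_force'])
m=arm.camera_model('wrist'); a=shot('wrist','w7'); s=shot('scene','s7')
for n,z in (('trigger_top',91),('button_face',113)):
    for q in arm.place_of(n,'wrist')[:2]: print(n,q['score'],q['uv'],at('wrist',q['uv'],z,m))
old=cv2.imread('pics/scene1.png')[180:260,150:260]
b=s[180:260,150:260,::-1]
rs=lambda x:cv2.resize(x,(400,290),interpolation=cv2.INTER_CUBIC)
cv2.imwrite('pics/c7.png',np.vstack([np.hstack([rs(old),rs(b)]),np.hstack([rs(a[120:320,140:416,::-1]),rs(s[230:330,230:368,::-1])])]))
E
```

```text
14.8167 [513.8  225.73 218.21] [-1.28 -0.74 -0.32]
trigger_top 0.91 [280.1, 221.5] [530.18 228.98  91.  ]
```

View pics/c7.png

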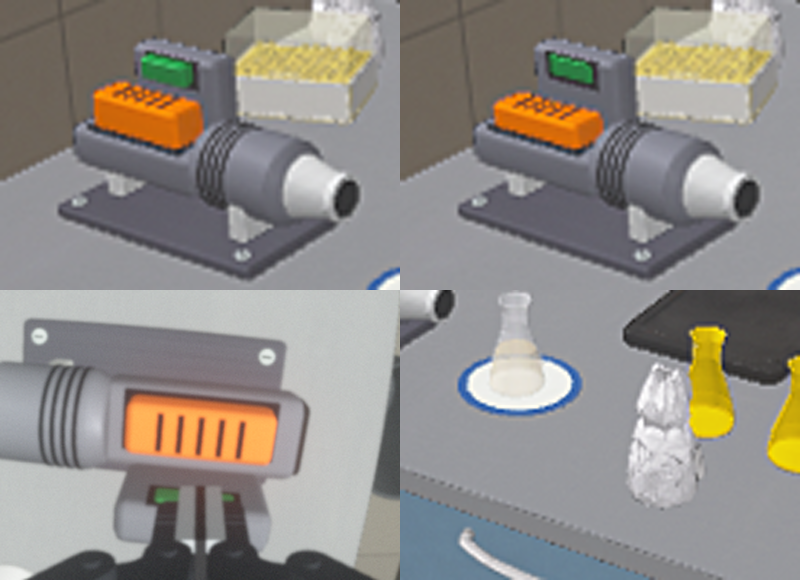

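The trigger is down and the button is in, with the flask and bystanders in place. A quick numeric check separates locked (9 mm) from jammed (11.8 mm).

```bash
python3 - <<'E'
from h import *
def sh(f,ch,sg):
    im=cv2.imread(f)[180:260,150:260].astype(np.float32); o=im@ch*sg; return o
A,B=[cv2.imread(f'pics/{n}.png').astype(int) for n in ('scene1','s7')]
og=lambda t:((t[...,2]-t[...,0])>90)&(t[...,1]<170)
def tops(t):
    k=og(t)[180:240,170:215]; return np.where(k.any(0),k.argmax(0),-1)
a,b=tops(A),tops(B); v=(a>=0)&(b>=0); d=(b-a)[v]; print('top edge shift px',d, np.median(d),d[8:22].mean())
for h in (91,88.2): print(h,px('scene',[530,226,h])-px('scene',[530,226,100]))
gr=lambda t:((t[...,1]-t[...,2])>40)&((t[...,1]-t[...,0])>10)
for t in (A,B):
    k=gr(t[185:215,170:220]); p=np.argwhere(k); print('green',p.mean(0),len(p),p.min(0),p.max(0))
for q in (8,9.5,10): print(q,px('scene',[548+q,225,113])-px('scene',[548,225,113]))
c=arm.camera('top'); D=np.abs(c[:,:,::-1].astype(int)-cv2.imread('pics/top1.png')).max(2)>60
D=cv2.morphologyEx(D.astype(np.uint8),cv2.MORPH_OPEN,np.ones((3,3)))
n,_,s,cc=cv2.connectedComponentsWithStats(D); print([(s[i].tolist()) for i in range(1,n) if s[i][4]>12])
E
```

```text
top edge shift px [3 3 3 3 3 3 3 3 3 3 3 3 3 3 3 3 3 3 3 3 3 2 3 3 3 2 3 3 3 1] 3.0 2.9285714285714284
91 [0.2831246  2.94215329]
88.2 [0.37087085 3.85398831]
green [14.  25.5] 94 [10 19] [18 32]
green [13.5625   26.421875] 64 [10 21] [17 32]
8 [ 1.84457206 -0.89450846]
9.5 [ 2.18830885 -1.06120049]
10 [ 2.30273994 -1.11669281]
[[145, 206, 11, 15, 87], [78, 216, 12, 41, 344], [89, 217, 25, 39, 801], [153, 233, 6, 3, 18], [144, 239, 7, 23, 131], [152, 239, 4, 12, 39], [157, 239, 3, 12, 36], [162, 239, 3, 7, 21], [166, 239, 4, 8, 27], [369, 277, 16, 11, 137], [96, 280, 16, 14, 127], [0, 413, 11, 7, 52]]
```

The trigger shift of 2.93 px matches the locked 9 mm prediction of 2.94. No bystander has changed, so I'll hand in.

```bash
python3 -c "
from plant import arm
print(arm.get_obs()['clock']); arm.close_job()"
```

```text
15.0667
the job is handed in; nothing more can be done
```

The amber-broth flask is standing upright on the white of the spot and let go of. The blower is locked on, and I handed the job in at about 15 s of the 61 s allowed.

- **Flask:** its base was at about (521, -42) mm, against a spot centre of (521.5, -44) mm. That leaves the whole base on the white.
- **Trigger:** it stays down by itself. Its top edge moved 2.93 px in the scene camera; the locked 9 mm predicts 2.94 px and a jam 3.85 px.
- **Lock button:** I pushed it to its stop, where force rose without further movement. The green area shrank and shifted inward afterwards; that view is too coarse to give its exact depth.
- **Other things on the bench:** comparing top views before and after showed changes only at the blower's switch, where the flask had stood, and by the arm. The flask standing on the white spot did not register in that comparison, but the wrist and scene pictures show it there.

One early move was refused because I left fields out of the rows, so the arm stayed put. I sent it again without trouble. While pressing the trigger and button, the wrist force reached about 41 N.

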